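# Refit the reservoir capacitors on a power supply's deck

### The arm

A 6-joint arm with a two-finger parallel gripper is mounted at the origin on a cart in front of the work surface, level with it; the furniture and walls round the work are solid. World frame = base frame: x ahead of the robot, y to its left, z up, the work surface at z = 0. Lengths are in mm, angles in rad, forces in N, time in s.
With the tool pointing down it reaches from about 300 to 875 mm from the base axis. Payload 6.4 kg.
Tool frame: the origin (TCP) lies midway between the tips of the shut fingers; the grasp point (between the pads) lies 19 mm behind it; z points along the fingers, y is the line along which they close (so a half turn about z gives the same grasp; the last joint's range is limited). The gripper opens to 85 mm and grips with 20 to 120 N. Pads are 22 mm wide; open, the fingers measure 114 mm over their backs; the gripper's body (76 mm by 85 mm) begins 54 mm behind the grasp point. The pads swing forward as they close: fully open they stand 13 mm farther back than shut.
Start: joints at [0.907, 0.181, 1.607, -0, 1.354, -0.206], TCP at [254.127, 515.81, 231.288] pointing down, gripper open.
Joint ranges: [-2.99, 2.99], [-0.89, 2.07], [0.3, 2.58], [-1.14, 4.28], [0, 2.63], [-3.12, 3.12]. Speed limits (rad/s): [2.57, 2.57, 3.01, 3.14, 3.14, 3.14].

### API

Orientations are given as a unit quaternion [x, y, z, w].
In Python, from bench import manip gives the robot as it stands.
- The arm moves only by the tool carry_out, never from a script. Its argument "motion" is a list that holds one entry, the list of rows, each a list of 6 numbers: the shift along the tool's x, y, z in units of 120 mm (1.0 is 120 mm), then the turn, a rotation vector about the tool's x, y, z in units of 90 degrees (1.0 is 90 degrees). A call has 1 to 12 rows; each row is the pose to reach, as a shift and turn from the pose commanded when the call began, along the tool's axes at that moment; what a row does not reach only later rows make up. A row lasts 1/8 s, in which the tool goes at most 62.5 mm and 10.7 degrees, less where a joint would pass 70% of its speed; a pose out of reach is approached as far as the arm can. A call with a number of a shift or a turn outside -1 to 1 is refused whole. A call with a gripper value outside its range is refused whole. "fingers" is the closure, from 0 (fully open) to 1 (shut), set as the call begins (left out, the last holds). The fingers move at their own pace and stop on an object; "squeeze" is the grip in N (left out, the last holds). Time passes only in rows, so rows that repeat a pose let the fingers close. It gives the time, the measured TCP pose, the force, the opening and the grip force at its end, in the units of the state.
- manip.get_obs(): the state, without advancing time (a new reading comes with each control period).
- manip.grab_frame(name): name is "side" or "top" or "wrist"; returns a dict with "frame" (400x640x3 uint8, red, green, blue), "z_map" (400x640 float32, mm along the optical axis (not along the pixel's ray), 0 where there is no reading), "intrinsics" (3x3 intrinsics, pixels), "k1" (the pictures are not rectified: a ray, as slopes to the right and down, at radius r is drawn at 1 + k1 r^2 times it, then the intrinsics apply), "cam_to_world" (4x4, takes a point from camera to world coordinates). Camera axes: x right, y down, z forward; pixel columns grow to the right and rows downward; lengths in mm; the calibration is good to about 2 mm. A picture is of the moment at which its call begins.
- manip.close_job(): hands the job in; it is judged then, once.
The state is a dict: "time": time; "qpos": joint angles; "qd": joint speeds; "tau": joint torques, N m; "eef_pos": TCP position; "eef_rot": TCP orientation; "wrist_force": force on the tool from outside, world axes, zero at the start; "torque": the same for the moment, N m; "width": finger opening in mm; "gripper_force": force on a finger pad.
Only numpy, scipy, OpenCV 4.12 (cv2) and the standard library are available. Lean on these libraries where they do the work, as an engineer would, in place of code of your own. Each camera call takes 0.05 s, during which the arm holds its last target. There are 200 camera calls.

### The job

The power supply's capacitor deck is being fitted with new capacitors. Stand each of the four new capacitors (black tops with two brass screw terminals) in the clamp ring on the aluminium deck that matches its diameter, upright and all the way down onto the deck; lower them in, do not drop them. Leave the two old ones with bare aluminium tops standing where they are on the bench.

Things in the scene. Friction and masses are not known exactly. Their poses are not given: they have to be found in the camera images.
- can_d60: new capacitor, the largest of the four: an upright dark-sleeved can, diameter 60 mm, 70 mm tall, with a black flat top that carries two brass screw terminals (they stand 4 mm higher). Loose, stands upright on the bench (z = 0). Origin: centre of its underside, z up along its axis; its turn about that axis does not matter
- can_d50: new capacitor, the second largest of the four: an upright dark-sleeved can, diameter 50 mm, 75 mm tall, with a black flat top that carries two brass screw terminals (they stand 4 mm higher). Loose, stands upright on the bench (z = 0). Origin: centre of its underside, z up along its axis; its turn about that axis does not matter
- can_d40: new capacitor, the third largest of the four: an upright dark-sleeved can, diameter 40 mm, 65 mm tall, with a black flat top that carries two brass screw terminals (they stand 4 mm higher). Loose, stands upright on the bench (z = 0). Origin: centre of its underside, z up along its axis; its turn about that axis does not matter
- can_d30: new capacitor, the smallest of the four: an upright dark-sleeved can, diameter 30 mm, 56 mm tall, with a black flat top that carries two brass screw terminals (they stand 4 mm higher). Loose, stands upright on the bench (z = 0). Origin: centre of its underside, z up along its axis; its turn about that axis does not matter
- clamp_d60: black clamp ring for the 60 mm can, fixed on the aluminium deck. Ring 24 mm high, axis vertical, open above; bore 66 mm (3 mm play round the can), mouth flared to about 74 mm across in the top 7 mm; screw feet and pinch ears outside it, lower than 16 mm. Origin: on the axis at the deck's top face, where the can's underside comes to rest, 20 mm above the bench; z up
- clamp_d50: black clamp ring for the 50 mm can, fixed on the aluminium deck. Ring 24 mm high, axis vertical, open above; bore 56 mm (3 mm play round the can), mouth flared to about 64 mm across in the top 7 mm; screw feet and pinch ears outside it, lower than 16 mm. Origin: on the axis at the deck's top face, where the can's underside comes to rest, 20 mm above the bench; z up
- clamp_d40: black clamp ring for the 40 mm can, fixed on the aluminium deck. Ring 24 mm high, axis vertical, open above; bore 46 mm (3 mm play round the can), mouth flared to about 54 mm across in the top 7 mm; screw feet and pinch ears outside it, lower than 16 mm. Origin: on the axis at the deck's top face, where the can's underside comes to rest, 20 mm above the bench; z up
- clamp_d30: black clamp ring for the 30 mm can, fixed on the aluminium deck. Ring 24 mm high, axis vertical, open above; bore 36 mm (3 mm play round the can), mouth flared to about 44 mm across in the top 7 mm; screw feet and pinch ears outside it, lower than 16 mm. Origin: on the axis at the deck's top face, where the can's underside comes to rest, 20 mm above the bench; z up
- old_can_wide: old capacitor, not to be used: grey-sleeved can, diameter 50 mm, 68 mm tall, with a bare aluminium, slightly bulged top bearing a scored cross and no terminals. Loose, stands on the bench. Origin: centre of its underside, z up
- old_can_slim: old capacitor, not to be used: grey-sleeved can, diameter 35 mm, 60 mm tall, with a bare aluminium, slightly bulged top bearing a scored cross and no terminals. Loose, stands on the bench. Origin: centre of its underside, z up

How it is judged (in metres and radians):
At the end, for the whole second after the job is handed in: Each of the four new capacitors stands in the clamp ring of its own diameter: axis within 8 mm of the ring's axis, underside within 4 mm of the deck, tilt under 0.08 rad, at rest. Both old capacitors stand upright within 30 mm of where they began (horizontal distance between can_d60 and clamp_d60 below 0.008 m and z of can_d60 in the frame of clamp_d60 between -0.004 and 0.004 m and angle between each of can_d60, can_d50, can_d40, can_d30's own z axis and vertical below 0.08 rad and linear speed of each of can_d60, can_d50, can_d40, can_d30 below 0.02 m/s and horizontal distance between can_d50 and clamp_d50 below 0.008 m and z of can_d50 in the frame of clamp_d50 between -0.004 and 0.004 m and horizontal distance between can_d40 and clamp_d40 below 0.008 m and z of can_d40 in the frame of clamp_d40 between -0.004 and 0.004 m and horizontal distance between can_d30 and clamp_d30 below 0.008 m and z of can_d30 in the frame of clamp_d30 between -0.004 and 0.004 m and distance of each of old_can_wide, old_can_slim from where it was at the start of the episode below 0.03 m and angle between each of old_can_wide, old_can_slim's own z axis and vertical below 0.1 rad); the robot touches nothing.
It fails at once if an old capacitor is shifted by more than 30 mm (distance of any of old_can_wide, old_can_slim from where it was at the start of the episode above 0.03 m).
It fails at once if a new capacitor is dropped into its ring (enters it faster than 0.9 m/s, a fall of over 40 mm) ((horizontal distance between can_d60 and clamp_d60 below 0.02 m and z of can_d60 in the frame of clamp_d60 below 0.025 m and linear speed of can_d60 above 0.9 m/s) or (horizontal distance between can_d50 and clamp_d50 below 0.02 m and z of can_d50 in the frame of clamp_d50 below 0.025 m and linear speed of can_d50 above 0.9 m/s) or (horizontal distance between can_d40 and clamp_d40 below 0.02 m and z of can_d40 in the frame of clamp_d40 below 0.025 m and linear speed of can_d40 above 0.9 m/s) or (horizontal distance between can_d30 and clamp_d30 below 0.02 m and z of can_d30 in the frame of clamp_d30 below 0.025 m and linear speed of can_d30 above 0.9 m/s)).
It also fails if it takes over 104 s, if anything falls off the work surface, if the arm or the gripper's body presses on something with over 40 N, if the wrist force passes 120 N, or if a joint passes its speed limit or range.

## Working session

There is one attempt and no reset: what is moved stays moved. The work goes in short steps, Python scripts to look and compute and a tool call to move; the robot and the scene stay as the last step left them, time stands still between calls to the robot, and variables do not carry over. Pictures are saved under pics/ and viewed, at most 14 in all, crops included, and the job is handed in when it is done.

Besides the shell and the picture viewer there is one more tool, called after "Call:" by a JSON object that holds its "op" and its "data", one argument or row to a line. carry_out: Moves the arm, as the interface text tells. Shifts and turns lie within -1 to 1; 1 stands for 120 mm of shift or 90 degrees of turn. Its arguments: {"type":"object","properties":{"motion":{"type":"array"},"fingers":{"type":"number"},"squeeze":{"type":"number"}},"required":["motion"]}

```bash
mkdir -p pics; ls; cat > h.py <<'E'
import numpy as np, cv2
from bench import manip
def grab(n):
    f=manip.grab_frame(n); np.savez(f'{n}.npz',**{k:np.asarray(v) for k,v in f.items()}); return f
def cloud(f):
    K=np.asarray(f['intrinsics'],float);k1=float(f['k1']);z=np.asarray(f['z_map'],float)
    h,w=z.shape;u,v=np.meshgrid(np.arange(w),np.arange(h))
    p=np.stack([u,v],-1).reshape(-1,1,2).astype(np.float64)
    s=cv2.undistortPoints(p,K,np.array([k1,0,0,0,0.])).reshape(h,w,2)
    P=np.stack([s[...,0]*z,s[...,1]*z,z,np.ones_like(z)],-1)@np.asarray(f['cam_to_world']).T
    P=P[...,:3];P[z<=0]=np.nan;return P
E
python3 - <<'E'
from h import *
o=manip.get_obs();print({k:np.round(v,3) for k,v in o.items()})
for n in('top','side'):
    f=grab(n);cv2.imwrite(f'pics/{n}0.png',f['frame'][...,::-1]);P=cloud(f);print(n,f['k1'],np.round(f['cam_to_world'],2).tolist(),np.nanpercentile(P.reshape(-1,3),[2,50,98],axis=0).round())
E
```

```text
pics
{'time': np.float64(0.0), 'qpos': array([ 0.907,  0.182,  1.608,  0.   ,  1.354, -0.206]), 'qd': array([-0.002, -0.001, -0.   ,  0.001, -0.001,  0.   ]), 'tau': array([-0.0000e+00, -4.4488e+01, -3.5133e+01, -0.0000e+00,  9.0000e-03,
       -0.0000e+00]), 'eef_pos': array([253.762, 515.354, 230.39 ]), 'eef_rot': array([ 0.227,  0.974, -0.001, -0.   ]), 'wrist_force': array([0.104, 0.183, 0.759]), 'torque': array([-0.03 , -0.016, -0.004]), 'gripper_force': np.float64(0.0), 'width': np.float64(85.699)}
top -0.11708559127718311 [[-0.02, -1.0, 0.04, 444.26], [-1.0, 0.02, -0.01, 54.32], [0.01, -0.04, -1.0, 1325.51], [0.0, 0.0, 0.0, 1.0]] [[ -332. -1303.  -769.]
 [  522.    66.    -2.]
 [  995.  1262.   584.]]
side 0.02161615109889848 [[0.83, -0.28, 0.49, 102.24], [-0.56, -0.43, 0.71, -535.96], [0.01, -0.86, -0.51, 497.26], [0.0, 0.0, 0.0, 1.0]] [[ -17. -468. -762.]
 [ 554.  -30.   54.]
 [ 994. 1265.  426.]]
```

View pics/top0.png

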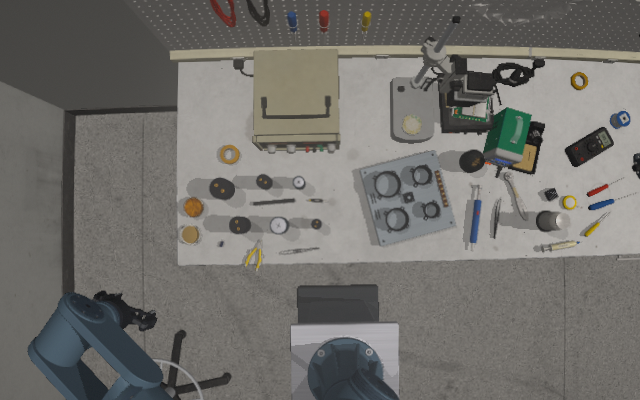

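View pics/side0.png

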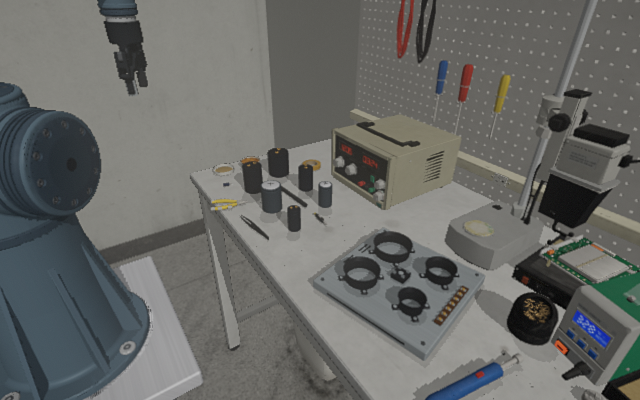

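The top view shows the new cans at about (222,188), (240,225), (264,182) and (316,224). The old cans are at (279,225) and (299,182). The rings are at (387,183), (397,218), (421,174) and (431,210).

```bash
cat > m.py <<'E'
from h import *
from scipy.optimize import least_squares
def load(n): return dict(np.load(n+'.npz'))
def circ(p,r0=None):
    c=p.mean(0)
    if r0 is None:
        s=least_squares(lambda q:np.hypot(*(p-q[:2]).T)-q[2],[*c,25],loss='soft_l1',f_scale=2);return s.x,np.sqrt(np.mean(s.fun**2))
if __name__=='__main__':
    P=cloud(load('top'));S=cloud(load('side')).reshape(-1,3)
    print('bench z',np.nanmedian(P[235:245,340:350,2]),'deck z',[np.nanmedian(P[r-1:r+2,c-1:c+2,2]).round(1) for r,c in((198,408),(228,410),(195,430),(165,400))])
    for n,u,v,h in(('60',222,188,70),('50',240,225,75),('40',264,182,65),('30',316,224,56),('ow',279,225,68),('os',299,182,60)):
        Q=P[v-20:v+21,u-20:u+21].reshape(-1,3);c0=P[v,u]
        Q=Q[(abs(Q[:,2]-h)<9)&(np.hypot(*(Q-c0)[:,:2].T)<45)]
        (c,r)=cv2.minEnclosingCircle(Q[:,:2].astype(np.float32))
        m=Q[:,:2].mean(0)
        T=S[(np.hypot(*(S[:,:2]-m).T)<45)&(abs(S[:,2]-h)<5)]
        B=S[(np.hypot(*(S[:,:2]-m).T)<45)&(S[:,2]>12)&(S[:,2]<h-8)]
        print(n,len(Q),'top',m.round(1),np.round(c,1),round(r,1),'z',np.median(Q[:,2]).round(1),'side top',len(T),T.mean(0).round(1),'body',circ(B[:,:2])[0].round(1) if len(B)>20 else '')
    for n,u,v in(('a',387,183),('b',397,218),('c',421,174),('d',431,210)):
        Q=P[v-20:v+21,u-20:u+21].reshape(-1,3);c0=P[v,u]
        Q=Q[(abs(Q[:,2]-42)<6)&(np.hypot(*(Q-c0)[:,:2].T)<50)]
        q,e=circ(Q[:,:2]);m=q[:2]
        T=S[(np.hypot(*(S[:,:2]-m).T)<50)&(abs(S[:,2]-43)<4)]
        print(n,len(Q),q.round(1),e.round(1),'z',np.median(Q[:,2]),'side',len(T),circ(T[:,:2])[0].round(1),np.median(T[:,2]))
E
python3 m.py
```

```text
bench z -0.8892727786555952 deck z [np.float64(29.0), np.float64(22.0), np.float64(18.8), np.float64(19.1)]
60 356 top [548.2 345.1] [548.  346.4] 30.5 z 69.1 side top 159 [546.  340.2  69.5] body [549.1 345.8  29.7]
50 243 top [444.7 294.2] [444.9 294.8] 25.5 z 73.6 side top 148 [442.3 289.   74.3] body [444.7 294.7  24.9]
40 160 top [566.6 223.2] [566.8 223.2] 20.2 z 63.9 side top 94 [564.4 219.3  64.5] body [567.  223.6  19.6]
30 89 top [443.   75.4] [443.2  75.4] 14.9 z 55.5 side top 89 [441.7  72.6  55.6] body [444.   76.3  15. ]
ow 255 top [440.9 180.9] [441.2 181.3] 25.1 z 68.1 side top 190 [439.2 176.   68.4] body [441.6 181.4  24.5]
os 124 top [561.9 123.5] [562.6 123.5] 17.7 z 59.1 side top 91 [559.5 120.2  60. ] body [562.6 124.1  17.1]
a 160 [ 553.4 -127.3   36.2] 1.8 z 40.87844237591696 side 234 [ 552.8 -129.8   36.8] 42.71507525736584
b 138 [ 452.2 -152.    31.4] 1.8 z 41.42245995270423 side 261 [ 451.9 -154.8   31.7] 42.898034831896894
c 121 [ 578.7 -228.8   26.3] 1.8 z 41.8013112198214 side 231 [ 578.3 -230.8   27.1] 43.02641288623721
d 100 [ 477.1 -254.1   21.5] 2.1 z 41.8467694293563 side 239 [ 476.9 -255.8   21.7] 43.250609138697655
```

```bash
cat > p.py <<'E'
import sys,numpy as np
from bench import manip
from scipy.spatial.transform import Rotation as Ro
o=manip.get_obs();R=Ro.from_quat(o['eef_rot']).as_matrix()
print(round(float(o['time']),2),o['eef_pos'].round(1),o['eef_rot'].round(4),R.round(3).tolist(),'w',round(float(o['width']),1),'g',round(float(o['gripper_force']),1),'f',o['wrist_force'].round(1))
R=Ro.from_quat([.227,.974,0,0]).as_matrix()
c=o['eef_pos'] 
for a in sys.argv[1:]:
    t=np.array(eval(a),float);d=R.T@(t-c)/120;print(a,d.round(3));c=t
E
python3 p.py 548.3,345.5,231 548.3,345.5,28 548.3,345.5,155 553,-128.5,155 553,-128.5,49
```

```text
0.1 [253.8 515.4 230.5] [ 2.269e-01  9.739e-01 -7.000e-04 -3.000e-04] [[-0.897, 0.442, -0.001], [0.442, 0.897, -0.001], [0.0, -0.002, -1.0]] w 85.9 g 0.0 f [-0.5  0.8 -0.2]
548.3,345.5,231 [-2.827 -0.185 -0.004]
548.3,345.5,28 [0.    0.    1.692]
548.3,345.5,155 [ 0.     0.    -1.058]
553,-128.5,155 [-1.781 -3.526  0.   ]
553,-128.5,49 [0.    0.    0.883]
```

Call:
{"op": "carry_out", "data": {
  "motion": [
    [[-0.3,-0.02,0,0,0,0],[-0.6,-0.04,0,0,0,0],[-0.94,-0.06,0,0,0,0]]
  ],
  "fingers": 0,
  "squeeze": 70
}}

```text
time: 0.48
eef_pos: [352.5, 458.9, 230.8]
eef_rot: [0.226, 0.974, -0.0, -0.0]
wrist_force: [-0.1, 0.4, -0.5]
width: 85.4
gripper_force: 0.0
```

Call:
{"op": "carry_out", "data": {
  "motion": [
    [[-0.3,-0.02,0,0,0,0],[-0.6,-0.04,0,0,0,0],[-0.94,-0.06,0,0,0,0]]
  ]
}}

```text
time: 0.85
eef_pos: [450.7, 402.5, 230.8]
eef_rot: [0.227, 0.974, -0.0, -0.0]
wrist_force: [0.4, -0.4, 0.7]
width: 85.4
gripper_force: 0.0
```

Call:
{"op": "carry_out", "data": {
  "motion": [
    [[-0.3,-0.02,0,0,0,0],[-0.6,-0.04,0,0,0,0],[-0.94,-0.06,0,0,0,0],[-0.94,-0.06,0.2,0,0,0],[-0.94,-0.06,0.4,0,0,0],[-0.94,-0.06,0.6,0,0,0],[-0.94,-0.06,0.6,0,0,0]]
  ]
}}

```text
time: 1.72
eef_pos: [546.3, 346.1, 156.3]
eef_rot: [0.227, 0.974, -0.002, -0.002]
wrist_force: [0.4, -0.3, 0.0]
width: 85.6
gripper_force: 0.0
```

```bash
python3 p.py 548.3,345.5,158 548.3,345.5,28; python3 -c "
from h import *
f=grab('wrist');cv2.imwrite('pics/w0.png',f['frame'][...,::-1])"
```

```text
1.73 [546.3 346.1 156.3] [ 0.227   0.9739 -0.0016 -0.0024] [[-0.897, 0.442, -0.005], [0.442, 0.897, -0.002], [0.004, -0.004, -1.0]] w 85.6 g 0.0 f [ 0.4 -0.3  0. ]
548.3,345.5,158 [-0.017  0.003 -0.014]
548.3,345.5,28 [0.    0.    1.083]
```

View pics/w0.png

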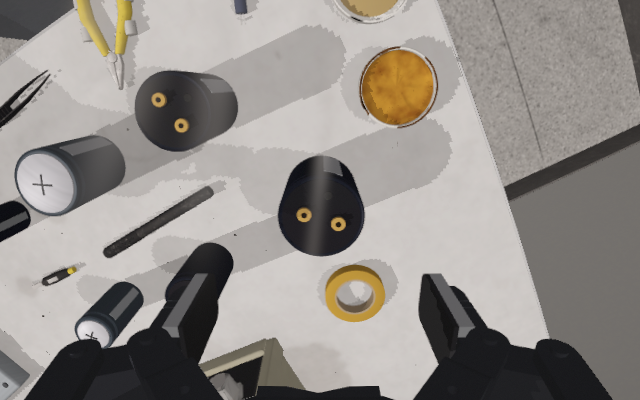

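The wrist view has the d60 can at (321,215), midway between the fingers at about (200,300) and (450,300). I'll descend and grip.

Call:
{"op": "carry_out", "data": {
  "motion": [
    [[-0.017,0,0.25,0,0,0],[-0.017,0,0.5,0,0,0],[-0.017,0,0.7,0,0,0],[-0.017,0,0.85,0,0,0],[-0.017,0,0.85,0,0,0]]
  ]
}}

```text
time: 2.4
eef_pos: [549.4, 345.8, 56.6]
eef_rot: [0.227, 0.974, -0.0, -0.001]
wrist_force: [0.3, -0.2, 0.7]
width: 85.6
gripper_force: 0.0
```

Call:
{"op": "carry_out", "data": {
  "motion": [
    [[0,0,0.11,0,0,0],[0,0,0.21,0,0,0],[0,0,0.21,0,0,0]]
  ]
}}

```text
time: 2.78
eef_pos: [549.0, 345.6, 30.8]
eef_rot: [0.227, 0.974, -0.001, -0.001]
wrist_force: [-0.0, -0.5, 0.6]
width: 85.2
gripper_force: 0.0
```

Call:
{"op": "carry_out", "data": {
  "motion": [
    [[0,0,0,0,0,0],[0,0,0,0,0,0],[0,0,0,0,0,0],[0,0,0,0,0,0],[0,0,0,0,0,0],[0,0,0,0,0,0]]
  ],
  "fingers": 1
}}

```text
time: 3.52
eef_pos: [550.7, 346.3, 33.0]
eef_rot: [0.227, 0.974, 0.0, 0.001]
wrist_force: [0.4, 0.1, 5.6]
width: 58.2
gripper_force: 75.4
```

Call:
{"op": "carry_out", "data": {
  "motion": [
    [[0,0,-0.05,0,0,0],[0,0,-0.15,0,0,0],[0,0,-0.35,0,0,0],[0,0,-0.6,0,0,0],[0,0,-0.85,0,0,0],[0,0,-1,0,0,0],[0,0,-1,0,0,0],[0,0,-1,0,0,0]]
  ]
}}

```text
time: 4.53
eef_pos: [549.1, 345.6, 150.7]
eef_rot: [0.227, 0.974, -0.001, -0.001]
wrist_force: [-0.8, 0.2, -2.2]
width: 58.0
gripper_force: 75.3
```

```bash
python3 p.py 553,-128.5,153; python3 -c "
from h import *
f=grab('side');cv2.imwrite('pics/s1.png',f['frame'][...,::-1])"
```

```text
4.53 [549.1 345.6 150.7] [ 2.269e-01  9.739e-01 -6.000e-04 -9.000e-04] [[-0.897, 0.442, -0.002], [0.442, 0.897, -0.001], [0.002, -0.002, -1.0]] w 58.0 g 75.3 f [-0.8  0.2 -2.2]
553,-128.5,153 [-1.776 -3.53  -0.019]
```

View pics/s1.png

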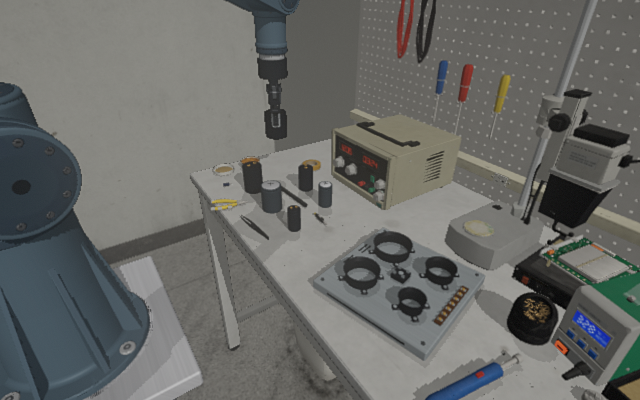

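The d60 can is in the gripper and upright at (276,123). Next I'll carry it to its ring.

Call:
{"op": "carry_out", "data": {
  "motion": [
    [[-0.06,-0.12,0,0,0,0],[-0.17,-0.34,0,0,0,0],[-0.3,-0.6,0,0,0,0],[-0.44,-0.88,0,0,0,0]]
  ]
}}

```text
time: 5.08
eef_pos: [550.0, 225.9, 151.2]
eef_rot: [0.227, 0.974, -0.0, -0.001]
wrist_force: [0.5, -1.2, -2.7]
width: 58.9
gripper_force: 75.4
```

Call:
{"op": "carry_out", "data": {
  "motion": [
    [[-0.14,-0.28,0,0,0,0],[-0.29,-0.58,0,0,0,0],[-0.44,-0.88,0,0,0,0]]
  ]
}}

```text
time: 5.45
eef_pos: [550.5, 107.6, 151.4]
eef_rot: [0.227, 0.974, -0.0, -0.001]
wrist_force: [0.0, -0.7, -1.5]
width: 58.4
gripper_force: 75.4
```

Call:
{"op": "carry_out", "data": {
  "motion": [
    [[-0.14,-0.28,0,0,0,0],[-0.29,-0.58,0,0,0,0],[-0.44,-0.88,0,0,0,0]]
  ]
}}

```text
time: 5.82
eef_pos: [551.0, -10.2, 151.4]
eef_rot: [0.227, 0.974, -0.0, -0.001]
wrist_force: [0.5, -0.3, -1.9]
width: 58.7
gripper_force: 75.5
```

Call:
{"op": "carry_out", "data": {
  "motion": [
    [[-0.14,-0.28,0,0,0,0],[-0.28,-0.56,0,0,0,0],[-0.38,-0.76,0,0,0,0],[-0.44,-0.88,0,0,0,0],[-0.44,-0.88,0,0,0,0],[-0.44,-0.88,0,0,0,0],[-0.44,-0.88,0,0,0,0]]
  ]
}}

```text
time: 6.7
eef_pos: [552.7, -125.2, 152.0]
eef_rot: [0.226, 0.974, 0.0, -0.0]
wrist_force: [-0.0, -0.5, -2.4]
width: 58.7
gripper_force: 75.5
```

```bash
python3 p.py 553,-128.5,153; python3 - <<'E'
from h import *
import m
for n in('side','top'):
    f=grab(n);P=cloud(f).reshape(-1,3)
    Q=P[(np.hypot(P[:,0]-553,P[:,1]+128)<50)]
    B=Q[(Q[:,2]>125)&(Q[:,2]<150)]
    if n=='side': print('can body',len(B),m.circ(B[:,:2])[0].round(1), 'minz',np.percentile(Q[Q[:,2]>80][:,2],1))
f=grab('side');cv2.imwrite('pics/s2.png',f['frame'][...,::-1][100:340,280:560])
E
```

```text
6.7 [ 552.7 -125.2  152. ] [ 2.262e-01  9.741e-01  1.000e-04 -1.000e-04] [[-0.898, 0.441, -0.0], [0.441, 0.898, 0.0], [0.0, 0.0, -1.0]] w 58.7 g 75.5 f [-0.  -0.5 -2.4]
553,-128.5,153 [-0.015 -0.024 -0.008]
can body 378 [ 551.5 -124.8   29.9] minz 125.17530632129889
```

Call:
{"op": "carry_out", "data": {
  "motion": [
    [[-0.025,-0.022,0.1,0,0,0],[-0.025,-0.022,0.25,0,0,0],[-0.025,-0.022,0.4,0,0,0],[-0.025,-0.022,0.5,0,0,0],[-0.025,-0.022,0.56,0,0,0],[-0.025,-0.022,0.62,0,0,0],[-0.025,-0.022,0.66,0,0,0],[-0.025,-0.022,0.7,0,0,0],[-0.025,-0.022,0.74,0,0,0],[-0.025,-0.022,0.74,0,0,0]]
  ]
}}

```text
time: 8.1
eef_pos: [554.0, -129.9, 62.9]
eef_rot: [0.227, 0.974, 0.0, -0.0]
wrist_force: [-0.2, 0.3, -1.2]
width: 58.5
gripper_force: 75.5
```

```bash
python3 p.py 553,-128.5,52; python3 - <<'E'
from h import *
f=grab('side');cv2.imwrite('pics/s3.png',cv2.resize(f['frame'][...,::-1][120:320,280:520],None,fx=3,fy=3))
E
```

```text
8.1 [ 554.  -129.9   62.9] [ 2.269e-01  9.739e-01  1.000e-04 -3.000e-04] [[-0.897, 0.442, -0.001], [0.442, 0.897, 0.0], [0.001, -0.0, -1.0]] w 58.5 g 75.5 f [-0.2  0.3 -1.2]
553,-128.5,52 [0.013 0.006 0.091]
```

View pics/s3.png

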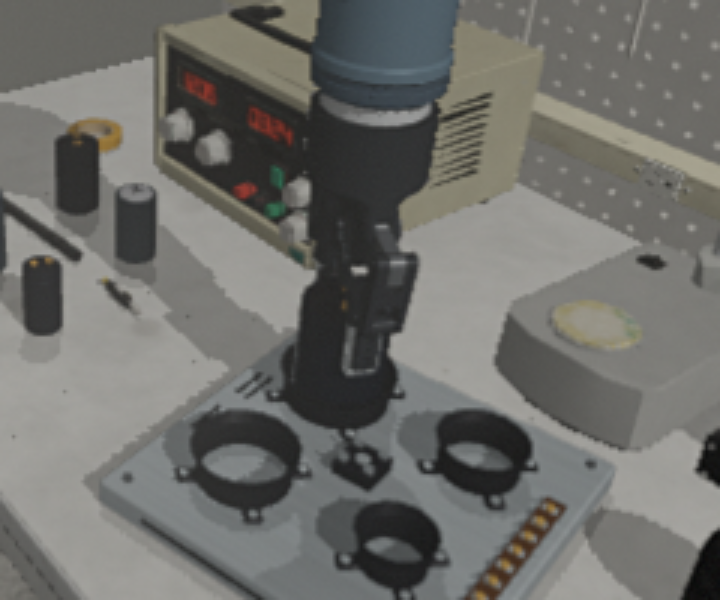

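The d60 can is inside its ring at about (340,390) in the crop, and the wrist force is near zero. I'll seat it.

Call:
{"op": "carry_out", "data": {
  "motion": [
    [[0,0,0.03,0,0,0],[0,0,0.06,0,0,0],[0,0,0.08,0,0,0],[0,0,0.09,0,0,0],[0,0,0.09,0,0,0]]
  ]
}}

```text
time: 8.78
eef_pos: [554.1, -129.9, 53.0]
eef_rot: [0.227, 0.974, -0.0, -0.0]
wrist_force: [-3.8, 1.0, 4.7]
width: 58.4
gripper_force: 76.0
```

Call:
{"op": "carry_out", "data": {
  "motion": [
    [[0,0,0,0,0,0],[0,0,0,0,0,0],[0,0,0,0,0,0],[0,0,0,0,0,0],[0,0,0,0,0,0],[0,0,-0.1,0,0,0],[0,0,-0.3,0,0,0],[0,0,-0.6,0,0,0],[0,0,-0.9,0,0,0],[0,0,-0.9,0,0,0]]
  ],
  "fingers": 0
}}

```text
time: 10.02
eef_pos: [556.7, -131.0, 165.1]
eef_rot: [0.227, 0.974, -0.001, 0.004]
wrist_force: [-0.9, -0.2, 0.6]
width: 85.3
gripper_force: 0.0
```

```bash
python3 p.py 444.8,294.7,160 444.8,294.7,33; python3 - <<'E'
from h import *
f=grab('side');P=cloud(f)
cv2.imwrite('pics/s4.png',cv2.resize(f['frame'][...,::-1][120:320,280:520],None,fx=3,fy=3))
Q=P.reshape(-1,3);Q=Q[(np.hypot(Q[:,0]-553,Q[:,1]+128)<28)&(Q[:,2]<110)&(Q[:,2]>80)];print(len(Q),Q[:,2].mean(),Q.std(0), np.linalg.lstsq(np.c_[Q[:,:2]-[553,-128],np.ones(len(Q))],Q[:,2],rcond=None)[0])
import m
B=P.reshape(-1,3);B=B[(np.hypot(B[:,0]-553,B[:,1]+128)<45)&(B[:,2]<84)&(B[:,2]>50)];print(m.circ(B[:,:2])[0])
E
```

```text
10.03 [ 556.7 -131.   165.1] [ 2.268e-01  9.739e-01 -8.000e-04  3.900e-03] [[-0.897, 0.442, 0.007], [0.442, 0.897, -0.003], [-0.008, 0.0, -1.0]] w 85.3 g 0.0 f [-0.9 -0.2  0.6]
444.8,294.7,160 [2.405 2.77  0.042]
444.8,294.7,33 [0.    0.    1.058]
365 90.40453975168464 [13.90201299 13.7814652   1.49521662] [ 7.14937224e-03 -9.47655105e-03  9.04021365e+01]
[ 553.0832528  -129.72847802   29.81432268]
```

View pics/s4.png

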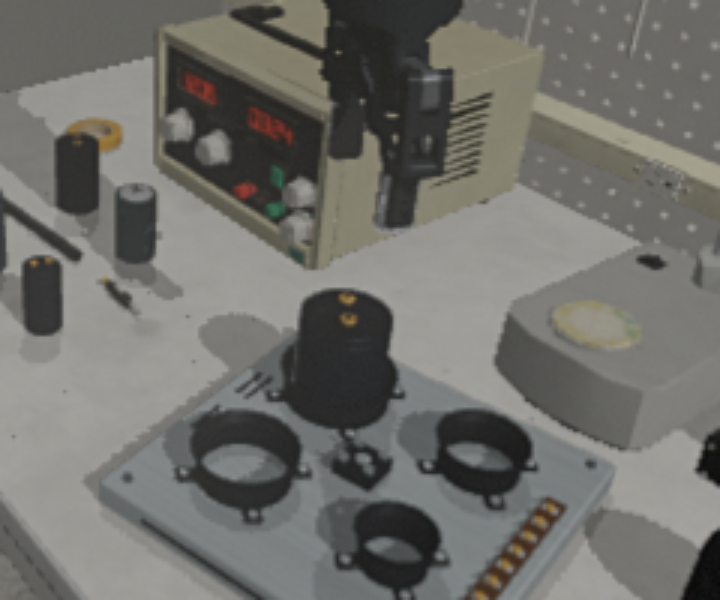

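The d60 can stands seated and level in its ring: its top is at z = 90.4 and its axis is at (553,-130). Next is d50.

Call:
{"op": "carry_out", "data": {
  "motion": [
    [[0.2,0.23,0,0,0,0],[0.5,0.58,0,0,0,0],[0.793,0.924,0,0,0,0]]
  ]
}}

```text
time: 10.45
eef_pos: [516.5, 12.9, 159.3]
eef_rot: [0.227, 0.974, 0.0, -0.001]
wrist_force: [0.8, 0.9, 0.0]
width: 85.7
gripper_force: 0.0
```

Call:
{"op": "carry_out", "data": {
  "motion": [
    [[0.26,0.3,0,0,0,0],[0.53,0.62,0,0,0,0],[0.793,0.924,0,0,0,0]]
  ]
}}

```text
time: 10.82
eef_pos: [480.1, 154.5, 159.5]
eef_rot: [0.227, 0.974, -0.0, -0.001]
wrist_force: [-0.0, -0.6, 0.3]
width: 85.2
gripper_force: 0.0
```

Call:
{"op": "carry_out", "data": {
  "motion": [
    [[0.26,0.3,0,0,0,0],[0.53,0.62,0,0,0,0],[0.7,0.82,0,0,0,0],[0.793,0.924,0,0,0,0],[0.793,0.924,0,0,0,0],[0.793,0.924,0,0,0,0],[0.793,0.924,0,0,0,0]]
  ]
}}

```text
time: 11.7
eef_pos: [445.7, 293.5, 160.5]
eef_rot: [0.228, 0.974, -0.0, 0.0]
wrist_force: [0.3, 0.1, 0.7]
width: 85.2
gripper_force: 0.0
```

```bash
python3 p.py 444.8,294.7,160 444.8,294.7,33
```

```text
11.7 [445.7 293.5 160.5] [ 2.277e-01  9.737e-01 -1.000e-04  0.000e+00] [[-0.896, 0.443, -0.0], [0.443, 0.896, -0.0], [-0.0, -0.0, -1.0]] w 85.2 g 0.0 f [0.3 0.1 0.7]
444.8,294.7,160 [0.011 0.006 0.004]
444.8,294.7,33 [0.    0.    1.058]
```

Call:
{"op": "carry_out", "data": {
  "motion": [
    [[0.01,0.006,0.2,0,0,0],[0.01,0.006,0.5,0,0,0],[0.01,0.006,0.75,0,0,0],[0.01,0.006,0.9,0,0,0]]
  ]
}}

```text
time: 12.2
eef_pos: [444.0, 294.7, 51.0]
eef_rot: [0.227, 0.974, -0.001, -0.001]
wrist_force: [-0.5, -1.0, 0.5]
width: 85.2
gripper_force: 0.0
```

Call:
{"op": "carry_out", "data": {
  "motion": [
    [[0,0,0.1,0,0,0],[0,0,0.16,0,0,0],[0,0,0.16,0,0,0],[0,0,0.16,0,0,0]]
  ]
}}

```text
time: 12.7
eef_pos: [445.1, 296.1, 34.1]
eef_rot: [0.227, 0.974, 0.0, 0.001]
wrist_force: [0.1, -0.8, 0.4]
width: 85.3
gripper_force: 0.0
```

Call:
{"op": "carry_out", "data": {
  "motion": [
    [[0,0,0,0,0,0],[0,0,0,0,0,0],[0,0,0,0,0,0],[0,0,0,0,0,0],[0,0,0,0,0,0],[0,0,0,0,0,0],[0,0,0,0,0,0]]
  ],
  "fingers": 1
}}

```text
time: 13.58
eef_pos: [445.1, 296.0, 34.0]
eef_rot: [0.227, 0.974, 0.0, 0.001]
wrist_force: [-0.6, -0.2, 5.4]
width: 48.4
gripper_force: 72.1
```

Call:
{"op": "carry_out", "data": {
  "motion": [
    [[0,0,-0.05,0,0,0],[0,0,-0.15,0,0,0],[0,0,-0.35,0,0,0],[0,0,-0.6,0,0,0],[0,0,-0.85,0,0,0],[0,0,-1,0,0,0],[0,0,-1,0,0,0],[0,0,-1,0,0,0],[0,0,-1,0,0,0]]
  ]
}}

```text
time: 14.7
eef_pos: [443.5, 295.4, 151.8]
eef_rot: [0.227, 0.974, -0.001, -0.001]
wrist_force: [0.3, -0.5, -1.3]
width: 49.0
gripper_force: 72.5
```

```bash
python3 p.py 451.9,-154.8,153
```

```text
14.7 [443.5 295.4 151.8] [ 2.269e-01  9.739e-01 -8.000e-04 -1.100e-03] [[-0.897, 0.442, -0.003], [0.442, 0.897, -0.001], [0.002, -0.002, -1.0]] w 49.0 g 72.5 f [ 0.3 -0.5 -1.3]
451.9,-154.8,153 [-1.721 -3.334 -0.01 ]
```

Call:
{"op": "carry_out", "data": {
  "motion": [
    [[-0.06,-0.12,0,0,0,0],[-0.17,-0.33,0,0,0,0],[-0.3,-0.58,0,0,0,0],[-0.43,-0.833,0,0,0,0]]
  ]
}}

```text
time: 15.2
eef_pos: [446.0, 181.5, 152.8]
eef_rot: [0.227, 0.974, -0.0, -0.0]
wrist_force: [0.9, -0.1, -2.3]
width: 48.9
gripper_force: 72.6
```

Call:
{"op": "carry_out", "data": {
  "motion": [
    [[-0.14,-0.28,0,0,0,0],[-0.29,-0.56,0,0,0,0],[-0.43,-0.833,0,0,0,0]]
  ]
}}

```text
time: 15.58
eef_pos: [448.0, 68.8, 153.0]
eef_rot: [0.227, 0.974, -0.0, -0.0]
wrist_force: [0.3, 0.5, -1.8]
width: 48.4
gripper_force: 72.6
```

Call:
{"op": "carry_out", "data": {
  "motion": [
    [[-0.14,-0.28,0,0,0,0],[-0.29,-0.56,0,0,0,0],[-0.43,-0.833,0,0,0,0]]
  ]
}}

```text
time: 15.95
eef_pos: [450.0, -43.6, 153.0]
eef_rot: [0.227, 0.974, -0.0, -0.0]
wrist_force: [1.1, -0.1, -2.0]
width: 48.9
gripper_force: 72.7
```

Call:
{"op": "carry_out", "data": {
  "motion": [
    [[-0.14,-0.28,0,0,0,0],[-0.28,-0.54,0,0,0,0],[-0.38,-0.73,0,0,0,0],[-0.43,-0.833,0,0,0,0],[-0.43,-0.833,0,0,0,0],[-0.43,-0.833,0,0,0,0],[-0.43,-0.833,0,0,0,0],[-0.43,-0.833,0,0,0,0]]
  ]
}}

```text
time: 16.95
eef_pos: [452.9, -153.4, 153.3]
eef_rot: [0.226, 0.974, 0.0, -0.0]
wrist_force: [0.3, 0.5, -2.0]
width: 48.6
gripper_force: 72.7
```

```bash
python3 p.py 451.9,-154.8,54; cat > held.py <<'E'
from h import *
import m,sys
x,y,zb=map(float,sys.argv[1:4])
P=cloud(grab('side')).reshape(-1,3)
B=P[(np.hypot(P[:,0]-x,P[:,1]-y)<50)&(P[:,2]>zb+5)&(P[:,2]<zb+28)]
c=m.circ(B[:,:2])[0];d=np.array([x,y])-c[:2]
A=np.array([[-.897,.442],[.442,.897]])
print('body',len(B),c.round(1),'delta',d.round(1),'units',(A@d/120).round(3))
E
python3 held.py 451.9 -154.8 119
```

```text
16.95 [ 452.9 -153.4  153.3] [ 0.2264  0.974   0.     -0.    ] [[-0.898, 0.441, 0.0], [0.441, 0.898, 0.0], [0.0, 0.0, -1.0]] w 48.6 g 72.7 f [ 0.3  0.5 -2. ]
451.9,-154.8,54 [ 0.003 -0.014  0.828]
body 331 [ 453.  -154.    24.8] delta [-1.1 -0.8] units [ 0.005 -0.01 ]
```

Call:
{"op": "carry_out", "data": {
  "motion": [
    [[0.005,-0.01,0.1,0,0,0],[0.005,-0.01,0.25,0,0,0],[0.005,-0.01,0.4,0,0,0],[0.005,-0.01,0.5,0,0,0],[0.005,-0.01,0.56,0,0,0],[0.005,-0.01,0.62,0,0,0],[0.005,-0.01,0.66,0,0,0],[0.005,-0.01,0.7,0,0,0],[0.005,-0.01,0.74,0,0,0],[0.005,-0.01,0.74,0,0,0]]
  ]
}}

```text
time: 18.25
eef_pos: [451.6, -154.8, 64.2]
eef_rot: [0.227, 0.974, 0.0, -0.0]
wrist_force: [-0.4, 0.2, -2.3]
width: 48.5
gripper_force: 72.7
```

Call:
{"op": "carry_out", "data": {
  "motion": [
    [[0,0,0.03,0,0,0],[0,0,0.06,0,0,0],[0,0,0.08,0,0,0],[0,0,0.085,0,0,0],[0,0,0.085,0,0,0]]
  ]
}}

```text
time: 18.88
eef_pos: [451.8, -154.9, 54.3]
eef_rot: [0.227, 0.974, 0.0, -0.0]
wrist_force: [1.0, 0.1, -2.4]
width: 48.3
gripper_force: 72.7
```

No contact yet, so I'll nudge down.

Call:
{"op": "carry_out", "data": {
  "motion": [
    [[0,0,0.006,0,0,0],[0,0,0.012,0,0,0],[0,0,0.012,0,0,0]]
  ]
}}

```text
time: 19.25
eef_pos: [452.0, -155.1, 54.0]
eef_rot: [0.227, 0.974, -0.0, 0.0]
wrist_force: [-3.8, 1.6, 10.6]
width: 48.8
gripper_force: 73.3
```

Call:
{"op": "carry_out", "data": {
  "motion": [
    [[0,0,0,0,0,0],[0,0,0,0,0,0],[0,0,0,0,0,0],[0,0,0,0,0,0],[0,0,0,0,0,0],[0,0,-0.1,0,0,0],[0,0,-0.3,0,0,0],[0,0,-0.6,0,0,0],[0,0,-0.9,0,0,0],[0,0,-0.9,0,0,0]]
  ],
  "fingers": 0
}}

```text
time: 20.5
eef_pos: [454.0, -156.3, 164.8]
eef_rot: [0.227, 0.974, -0.001, 0.004]
wrist_force: [0.0, 0.2, -0.3]
width: 85.3
gripper_force: 0.0
```

Call:
{"op": "carry_out", "data": {
  "motion": [
    [[0.03,0.2,0,0,0,0],[0.085,0.51,0,0,0,0],[0.134,0.813,0,0,0,0]]
  ]
}}

```text
time: 20.88
eef_pos: [480.2, -59.3, 160.4]
eef_rot: [0.227, 0.974, 0.0, -0.0]
wrist_force: [-0.1, -0.4, 0.3]
width: 85.4
gripper_force: 0.0
```

Call:
{"op": "carry_out", "data": {
  "motion": [
    [[0.045,0.27,0,0,0,0],[0.09,0.54,0,0,0,0],[0.134,0.813,0,0,0,0]]
  ]
}}

```text
time: 21.25
eef_pos: [508.9, 35.4, 160.3]
eef_rot: [0.227, 0.974, -0.0, -0.001]
wrist_force: [-0.3, -0.2, 0.1]
width: 85.1
gripper_force: 0.0
```

Call:
{"op": "carry_out", "data": {
  "motion": [
    [[0.045,0.27,0,0,0,0],[0.09,0.54,0,0,0,0],[0.134,0.813,0,0,0,0]]
  ]
}}

```text
time: 21.62
eef_pos: [537.5, 130.0, 160.2]
eef_rot: [0.227, 0.974, -0.0, -0.001]
wrist_force: [0.4, -0.2, 0.4]
width: 85.5
gripper_force: 0.0
```

Call:
{"op": "carry_out", "data": {
  "motion": [
    [[0.045,0.27,0,0,0,0],[0.09,0.54,0,0,0,0],[0.12,0.72,0,0,0,0],[0.134,0.813,0,0,0,0],[0.134,0.813,0,0,0,0],[0.134,0.813,0,0,0,0],[0.134,0.813,0,0,0,0]]
  ]
}}

```text
time: 22.5
eef_pos: [566.6, 222.7, 160.9]
eef_rot: [0.227, 0.974, -0.0, -0.0]
wrist_force: [0.1, 0.2, 0.4]
width: 85.5
gripper_force: 0.0
```

```bash
python3 p.py 567,223.5,160 567,223.5,30; python3 - <<'E'
from h import *
import m
P=cloud(grab('side')).reshape(-1,3)
for x,y,h in((553,-129.8,70),(452,-154.8,75)):
    q=np.hypot(P[:,0]-x,P[:,1]-y);T=P[(q<22)&(P[:,2]>70)];B=P[(q<45)&(P[:,2]>52)&(P[:,2]<80)]
    print(np.median(T[:,2])-20-h,m.circ(B[:,:2])[0])
E
```

```text
22.5 [566.6 222.7 160.9] [ 2.274e-01  9.738e-01 -1.000e-04 -0.000e+00] [[-0.897, 0.443, -0.0], [0.443, 0.897, -0.0], [-0.0, -0.0, -1.0]] w 85.5 g 0.0 f [0.1 0.2 0.4]
567,223.5,160 [-0.     0.008  0.008]
567,223.5,30 [0.    0.    1.083]
0.3151970794380077 [ 553.10037215 -129.70423423   29.92176501]
0.2152311618211229 [ 452.12077374 -155.55224396   24.82087906]
```

d60 and d50 are both seated. Next is d40.

Call:
{"op": "carry_out", "data": {
  "motion": [
    [[0,0.007,0.2,0,0,0],[0,0.007,0.5,0,0,0],[0,0.007,0.75,0,0,0],[0,0.007,0.9,0,0,0]]
  ]
}}

```text
time: 23.05
eef_pos: [566.1, 223.7, 51.3]
eef_rot: [0.227, 0.974, -0.0, -0.001]
wrist_force: [0.2, 0.1, 0.1]
width: 85.3
gripper_force: 0.0
```

Call:
{"op": "carry_out", "data": {
  "motion": [
    [[0,0,0.1,0,0,0],[0,0,0.18,0,0,0],[0,0,0.18,0,0,0],[0,0,0.18,0,0,0]]
  ]
}}

```text
time: 23.55
eef_pos: [567.6, 224.5, 32.1]
eef_rot: [0.227, 0.974, 0.0, 0.001]
wrist_force: [0.3, 0.0, -0.4]
width: 85.3
gripper_force: 0.0
```

Call:
{"op": "carry_out", "data": {
  "motion": [
    [[0,0,0,0,0,0],[0,0,0,0,0,0],[0,0,0,0,0,0],[0,0,0,0,0,0],[0,0,0,0,0,0],[0,0,0,0,0,0],[0,0,0,0,0,0],[0,0,0,0,0,0]]
  ],
  "fingers": 1
}}

```text
time: 24.55
eef_pos: [567.5, 224.4, 31.9]
eef_rot: [0.227, 0.974, 0.0, 0.001]
wrist_force: [-0.5, 0.3, 5.7]
width: 38.4
gripper_force: 70.2
```

Call:
{"op": "carry_out", "data": {
  "motion": [
    [[0,0,-0.05,0,0,0],[0,0,-0.15,0,0,0],[0,0,-0.35,0,0,0],[0,0,-0.6,0,0,0],[0,0,-0.85,0,0,0],[0,0,-1,0,0,0],[0,0,-1,0,0,0],[0,0,-1,0,0,0],[0,0,-1,0,0,0]]
  ]
}}

```text
time: 25.68
eef_pos: [565.9, 224.1, 149.6]
eef_rot: [0.227, 0.974, -0.001, -0.001]
wrist_force: [-0.8, -0.1, -1.4]
width: 38.8
gripper_force: 70.3
```

```bash
python3 p.py 578.3,-230.8,153
```

```text
25.68 [565.9 224.1 149.6] [ 2.269e-01  9.739e-01 -6.000e-04 -1.300e-03] [[-0.897, 0.442, -0.003], [0.442, 0.897, -0.001], [0.002, -0.002, -1.0]] w 38.8 g 70.3 f [-0.8 -0.1 -1.4]
578.3,-230.8,153 [-1.768 -3.355 -0.028]
```

Call:
{"op": "carry_out", "data": {
  "motion": [
    [[-0.06,-0.12,0,0,0,0],[-0.17,-0.33,0,0,0,0],[-0.3,-0.58,0,0,0,0],[-0.44,-0.84,0,0,0,0]]
  ]
}}

```text
time: 26.18
eef_pos: [569.3, 108.7, 150.8]
eef_rot: [0.227, 0.974, -0.0, -0.0]
wrist_force: [0.1, -0.4, -1.5]
width: 38.5
gripper_force: 70.4
```

Call:
{"op": "carry_out", "data": {
  "motion": [
    [[-0.14,-0.28,0,0,0,0],[-0.29,-0.56,0,0,0,0],[-0.44,-0.84,0,0,0,0]]
  ]
}}

```text
time: 26.55
eef_pos: [572.0, -5.4, 150.9]
eef_rot: [0.227, 0.974, -0.0, -0.0]
wrist_force: [0.1, 0.1, -1.0]
width: 38.5
gripper_force: 70.4
```

Call:
{"op": "carry_out", "data": {
  "motion": [
    [[-0.14,-0.28,0,0,0,0],[-0.29,-0.56,0,0,0,0],[-0.44,-0.84,0,0,0,0]]
  ]
}}

```text
time: 26.92
eef_pos: [574.6, -119.1, 150.9]
eef_rot: [0.227, 0.974, -0.0, -0.0]
wrist_force: [0.3, 0.2, -2.1]
width: 39.0
gripper_force: 70.4
```

Call:
{"op": "carry_out", "data": {
  "motion": [
    [[-0.14,-0.28,0,0,0,0],[-0.28,-0.54,0,0,0,0],[-0.38,-0.73,0,0,0,0],[-0.44,-0.84,0,0,0,0],[-0.44,-0.84,0,0,0,0],[-0.44,-0.84,0,0,0,0],[-0.44,-0.84,0,0,0,0],[-0.44,-0.84,0,0,0,0]]
  ]
}}

```text
time: 27.92
eef_pos: [578.3, -229.9, 151.3]
eef_rot: [0.226, 0.974, 0.0, -0.0]
wrist_force: [1.0, 0.3, -0.4]
width: 38.5
gripper_force: 70.4
```

```bash
python3 p.py 578.3,-230.8,51.5; python3 held.py 578.3 -230.8 119
```

```text
27.93 [ 578.3 -229.9  151.3] [ 0.2264  0.974   0.     -0.    ] [[-0.898, 0.441, 0.0], [0.441, 0.898, 0.0], [0.0, 0.0, -1.0]] w 38.5 g 70.4 f [ 1.   0.3 -0.4]
578.3,-230.8,51.5 [-0.003 -0.007  0.832]
body 277 [ 579.2 -229.6   21. ] delta [-0.9 -1.2] units [ 0.003 -0.012]
```

Call:
{"op": "carry_out", "data": {
  "motion": [
    [[0.002,-0.01,0.1,0,0,0],[0.002,-0.01,0.25,0,0,0],[0.002,-0.01,0.4,0,0,0],[0.002,-0.01,0.5,0,0,0],[0.002,-0.01,0.56,0,0,0],[0.002,-0.01,0.62,0,0,0],[0.002,-0.01,0.66,0,0,0],[0.002,-0.01,0.7,0,0,0],[0.002,-0.01,0.74,0,0,0],[0.002,-0.01,0.74,0,0,0]]
  ]
}}

```text
time: 29.22
eef_pos: [577.2, -231.6, 62.1]
eef_rot: [0.227, 0.974, 0.0, -0.0]
wrist_force: [-1.2, 0.8, 0.0]
width: 38.3
gripper_force: 70.4
```

Call:
{"op": "carry_out", "data": {
  "motion": [
    [[0,0,0.03,0,0,0],[0,0,0.06,0,0,0],[0,0,0.08,0,0,0],[0,0,0.09,0,0,0],[0,0,0.09,0,0,0]]
  ]
}}

```text
time: 29.85
eef_pos: [577.5, -231.7, 51.9]
eef_rot: [0.227, 0.974, -0.0, 0.0]
wrist_force: [-1.7, 0.2, 2.1]
width: 38.6
gripper_force: 70.5
```

Call:
{"op": "carry_out", "data": {
  "motion": [
    [[0,0,0,0,0,0],[0,0,0,0,0,0],[0,0,0,0,0,0],[0,0,0,0,0,0],[0,0,0,0,0,0],[0,0,-0.1,0,0,0],[0,0,-0.3,0,0,0],[0,0,-0.6,0,0,0],[0,0,-0.9,0,0,0],[0,0,-0.9,0,0,0]]
  ],
  "fingers": 0
}}

```text
time: 31.1
eef_pos: [579.8, -233.1, 164.6]
eef_rot: [0.227, 0.974, -0.001, 0.004]
wrist_force: [0.5, -0.4, -0.1]
width: 85.6
gripper_force: 0.0
```

Call:
{"op": "carry_out", "data": {
  "motion": [
    [[0.2,0.17,0,0,0,0],[0.45,0.38,0,0,0,0],[0.71,0.6,0,0,0,0]]
  ]
}}

```text
time: 31.48
eef_pos: [531.8, -128.4, 159.0]
eef_rot: [0.227, 0.974, 0.0, -0.001]
wrist_force: [0.1, -0.3, 0.1]
width: 85.7
gripper_force: 0.0
```

Call:
{"op": "carry_out", "data": {
  "motion": [
    [[0.24,0.2,0,0,0,0],[0.48,0.4,0,0,0,0],[0.71,0.6,0,0,0,0]]
  ]
}}

```text
time: 31.85
eef_pos: [487.1, -26.0, 159.2]
eef_rot: [0.227, 0.974, 0.0, -0.0]
wrist_force: [-0.7, -0.2, 0.6]
width: 85.4
gripper_force: 0.0
```

Call:
{"op": "carry_out", "data": {
  "motion": [
    [[0.24,0.2,0,0,0,0],[0.48,0.4,0,0,0,0],[0.63,0.53,0,0,0,0],[0.71,0.6,0,0,0,0],[0.71,0.6,0,0,0,0],[0.71,0.6,0,0,0,0],[0.71,0.6,0,0,0,0]]
  ]
}}

```text
time: 32.72
eef_pos: [444.0, 74.3, 159.6]
eef_rot: [0.227, 0.974, -0.0, 0.0]
wrist_force: [-0.1, 0.5, -0.4]
width: 85.2
gripper_force: 0.0
```

```bash
python3 p.py 443.8,75.8,160 443.8,75.8,26; python3 - <<'E'
from h import *
import m
P=cloud(grab('side')).reshape(-1,3)
for x,y,h in((553,-129.8,70),(452,-154.8,75),(578,-230.8,65)):
    q=np.hypot(P[:,0]-x,P[:,1]-y);T=P[(q<18)&(P[:,2]>70)];B=P[(q<40)&(P[:,2]>52)&(P[:,2]<80)]
    print(np.median(T[:,2])-20-h,m.circ(B[:,:2])[0])
E
```

```text
32.73 [444.   74.3 159.6] [ 2.275e-01  9.738e-01 -1.000e-04  0.000e+00] [[-0.897, 0.443, -0.0], [0.443, 0.897, -0.0], [-0.0, -0.0, -1.0]] w 85.2 g 0.0 f [-0.1  0.5 -0.4]
443.8,75.8,160 [ 0.007  0.01  -0.003]
443.8,75.8,26 [0.    0.    1.117]
0.33668269394479466 [ 553.02842039 -129.87712461   29.81333063]
0.43148858742290486 [ 452.03987563 -155.81393946   24.72714708]
0.40786993098873836 [ 578.69505871 -231.2693939    21.01447507]
```

Three cans are seated. Last is d30.

Call:
{"op": "carry_out", "data": {
  "motion": [
    [[0.005,0.01,0.2,0,0,0],[0.005,0.01,0.5,0,0,0],[0.005,0.01,0.75,0,0,0],[0.005,0.01,0.9,0,0,0]]
  ]
}}

```text
time: 33.28
eef_pos: [442.8, 76.0, 50.1]
eef_rot: [0.227, 0.974, -0.0, -0.001]
wrist_force: [0.5, -0.5, 0.1]
width: 85.5
gripper_force: 0.0
```

Call:
{"op": "carry_out", "data": {
  "motion": [
    [[0,0,0.1,0,0,0],[0,0,0.2,0,0,0],[0,0,0.2,0,0,0],[0,0,0.2,0,0,0]]
  ]
}}

```text
time: 33.78
eef_pos: [444.1, 76.3, 28.1]
eef_rot: [0.227, 0.974, 0.0, 0.0]
wrist_force: [-0.1, 0.5, -0.0]
width: 85.4
gripper_force: 0.0
```

Call:
{"op": "carry_out", "data": {
  "motion": [
    [[0,0,0,0,0,0],[0,0,0,0,0,0],[0,0,0,0,0,0],[0,0,0,0,0,0],[0,0,0,0,0,0],[0,0,0,0,0,0],[0,0,0,0,0,0],[0,0,0,0,0,0],[0,0,0,0,0,0]]
  ],
  "fingers": 1
}}

```text
time: 34.9
eef_pos: [444.0, 76.4, 28.1]
eef_rot: [0.227, 0.974, 0.0, 0.0]
wrist_force: [-1.4, 0.7, 4.6]
width: 27.8
gripper_force: 68.7
```

Call:
{"op": "carry_out", "data": {
  "motion": [
    [[0,0,-0.05,0,0,0],[0,0,-0.15,0,0,0],[0,0,-0.35,0,0,0],[0,0,-0.6,0,0,0],[0,0,-0.85,0,0,0],[0,0,-1,0,0,0],[0,0,-1,0,0,0],[0,0,-1,0,0,0],[0,0,-1,0,0,0]]
  ]
}}

```text
time: 36.02
eef_pos: [442.8, 76.4, 146.7]
eef_rot: [0.227, 0.974, -0.0, -0.001]
wrist_force: [0.8, -1.1, -1.2]
width: 28.1
gripper_force: 69.0
```

```bash
python3 p.py 476.9,-255.8,150
```

```text
36.02 [442.8  76.4 146.7] [ 2.269e-01  9.739e-01 -2.000e-04 -1.000e-03] [[-0.897, 0.442, -0.002], [0.442, 0.897, 0.0], [0.002, -0.001, -1.0]] w 28.1 g 69.0 f [ 0.8 -1.1 -1.2]
476.9,-255.8,150 [-1.479 -2.358 -0.028]
```

Call:
{"op": "carry_out", "data": {
  "motion": [
    [[-0.06,-0.1,0,0,0,0],[-0.19,-0.31,0,0,0,0],[-0.34,-0.55,0,0,0,0],[-0.49,-0.787,0,0,0,0]]
  ]
}}

```text
time: 36.52
eef_pos: [454.4, -36.1, 147.3]
eef_rot: [0.227, 0.974, -0.0, -0.0]
wrist_force: [-0.1, 1.2, -0.5]
width: 28.4
gripper_force: 69.1
```

Call:
{"op": "carry_out", "data": {
  "motion": [
    [[-0.16,-0.26,0,0,0,0],[-0.32,-0.52,0,0,0,0],[-0.49,-0.787,0,0,0,0]]
  ]
}}

```text
time: 36.9
eef_pos: [465.1, -147.0, 147.2]
eef_rot: [0.227, 0.974, 0.0, -0.0]
wrist_force: [1.9, -0.2, 0.0]
width: 28.0
gripper_force: 69.1
```

Call:
{"op": "carry_out", "data": {
  "motion": [
    [[-0.16,-0.26,0,0,0,0],[-0.32,-0.52,0,0,0,0],[-0.43,-0.69,0,0,0,0],[-0.49,-0.787,0,0,0,0],[-0.49,-0.787,0,0,0,0],[-0.49,-0.787,0,0,0,0],[-0.49,-0.787,0,0,0,0],[-0.49,-0.787,0,0,0,0]]
  ]
}}

```text
time: 37.9
eef_pos: [476.8, -255.0, 147.8]
eef_rot: [0.226, 0.974, -0.0, 0.0]
wrist_force: [0.2, 0.1, -0.7]
width: 27.9
gripper_force: 69.1
```

```bash
python3 p.py 476.9,-255.8,48; python3 held.py 476.9 -255.8 118
```

```text
37.9 [ 476.8 -255.   147.8] [ 0.2264  0.974  -0.      0.    ] [[-0.897, 0.441, 0.0], [0.441, 0.897, -0.0], [-0.0, 0.0, -1.0]] w 27.9 g 69.1 f [ 0.2  0.1 -0.7]
476.9,-255.8,48 [-0.004 -0.005  0.831]
body 223 [ 476.2 -255.3   14.6] delta [ 0.7 -0.5] units [-0.007 -0.001]
```

Call:
{"op": "carry_out", "data": {
  "motion": [
    [[-0.006,-0.002,0.1,0,0,0],[-0.006,-0.002,0.25,0,0,0],[-0.006,-0.002,0.4,0,0,0],[-0.006,-0.002,0.5,0,0,0],[-0.006,-0.002,0.56,0,0,0],[-0.006,-0.002,0.62,0,0,0],[-0.006,-0.002,0.66,0,0,0],[-0.006,-0.002,0.7,0,0,0],[-0.006,-0.002,0.74,0,0,0],[-0.006,-0.002,0.74,0,0,0]]
  ]
}}

```text
time: 39.2
eef_pos: [477.0, -256.1, 58.5]
eef_rot: [0.227, 0.974, 0.0, -0.0]
wrist_force: [-0.0, 0.3, -0.5]
width: 28.4
gripper_force: 69.1
```

Call:
{"op": "carry_out", "data": {
  "motion": [
    [[0,0,0.03,0,0,0],[0,0,0.06,0,0,0],[0,0,0.08,0,0,0],[0,0,0.09,0,0,0],[0,0,0.09,0,0,0]]
  ]
}}

```text
time: 39.83
eef_pos: [477.2, -256.3, 48.2]
eef_rot: [0.227, 0.974, -0.0, 0.0]
wrist_force: [-0.6, 1.0, 1.3]
width: 28.1
gripper_force: 69.2
```

Light contact. I'll release, rise clear and check.

Call:
{"op": "carry_out", "data": {
  "motion": [
    [[0,0,0,0,0,0],[0,0,0,0,0,0],[0,0,0,0,0,0],[0,0,0,0,0,0],[0,0,0,0,0,0],[0,0,-0.1,0,0,0],[0,0,-0.3,0,0,0],[0,0,-0.6,0,0,0],[0,0,-0.9,0,0,0],[0,0,-1,0,0,0],[0,0,-1,0,0,0]]
  ],
  "fingers": 0
}}

```text
time: 41.2
eef_pos: [477.5, -256.6, 168.9]
eef_rot: [0.227, 0.974, -0.0, 0.001]
wrist_force: [-0.0, -0.2, -0.6]
width: 85.1
gripper_force: 0.0
```

Call:
{"op": "carry_out", "data": {
  "motion": [
    [[0,0,-0.2,0,0,0],[0,0,-0.4,0,0,0],[0,0,-0.4,0,0,0],[0,0,-0.4,0,0,0]]
  ]
}}

```text
time: 41.7
eef_pos: [476.4, -255.7, 214.0]
eef_rot: [0.227, 0.974, 0.001, -0.001]
wrist_force: [-0.8, 0.4, -0.6]
width: 85.1
gripper_force: 0.0
```

```bash
python3 p.py; python3 - <<'E'
from h import *
import m
f=grab('side');P=cloud(f).reshape(-1,3)
cv2.imwrite('pics/s9.png',f['frame'][...,::-1])
for x,y,h,b in((553,-129.8,70,20),(452,-154.8,75,20),(578,-230.8,65,20),(477,-255.8,56,20),(441.6,181.4,68,0),(562.6,124.1,60,0)):
    q=np.hypot(P[:,0]-x,P[:,1]-y);T=P[(q<13)&(P[:,2]>b+40)&(P[:,2]<110)];B=P[(q<40)&(P[:,2]>b+30)&(P[:,2]<b+h-8)]
    print(round(np.median(T[:,2])-b-h,2),T[:,2].std().round(2),m.circ(B[:,:2])[0].round(1))
E
```

```text
41.7 [ 476.4 -255.7  214. ] [ 2.270e-01  9.739e-01  7.000e-04 -1.300e-03] [[-0.897, 0.442, -0.002], [0.442, 0.897, 0.002], [0.003, 0.001, -1.0]] w 85.1 g 0.0 f [-0.8  0.4 -0.6]
0.5 1.83 [ 553.2 -129.7   29.9]
0.63 1.89 [ 452.2 -155.6   24.8]
0.86 1.74 [ 578.7 -231.1   21.2]
0.52 2.31 [ 476.7 -256.5   14.6]
2.21 0.79 [441.7 181.8  24.9]
1.65 1.2 [562.9 124.4  17.4]
```

View pics/s9.png

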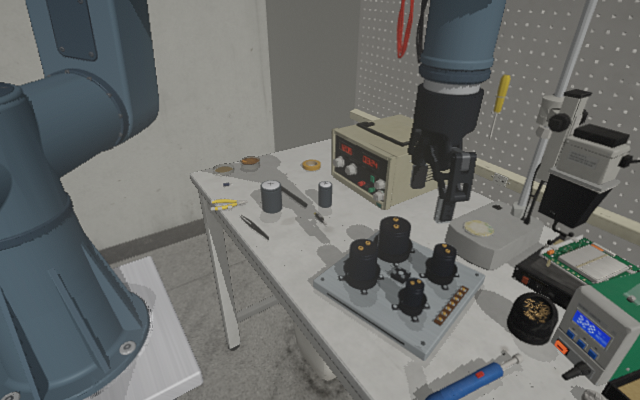

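All four cans stand in their rings at (395,240), (362,263), (441,263) and (412,298). The old cans haven't moved from (271,196) and (325,194), and the gripper is clear.

```bash
python3 -c "
from bench import manip
print(manip.close_job())"
```

```text
the job is handed in; nothing more can be done
None
```

The four new capacitors stand upright on the deck in their matching rings, the two old ones were not moved, and the job was handed in after about 42 s; no verdict came back.

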